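# Find the tired spring clip by tugging its recipe card

## Task

One of the three recipe-card clips has lost its spring. Tug the cards upward by their wooden battens to feel which clip lets go; stand the card from that weak clip in the wooden holder, seated fully down in its leaning slot, and set the emptied clip upright in the middle of the cork mat for mending. Leave the two good clips standing where they are with their cards fully down in the jaws, and do not disturb the things around.

Things in the scene. Friction and masses are not known exactly. Their poses are not given: they have to be found in the camera images.
- clip_p_mid (a point): one of three like recipe-card clips, set out in any order: round steel foot 78 mm across, 15 mm thick, carrying a steel spring clip 44 mm wide (y), jaws opening up; 94 mm high, 0.65 kg, loose. Point 50 mm above its underside, mid body; z up, -x the side of sprung jaw and thumb lever. Empty, grip it by its flat sides y = +-22 mm (15 to 66 mm up, x -19 to +7 mm), near their top (jaws: 32 mm wide)
- clip_q_mid (a point): second clip, same shape and point as clip_p_mid. In each clip the card stands in the plane x = 0, its foot resting 66 mm above the clip's underside, nipped by the jaws up to 85 mm. A tug at the card of a good clip lifts the whole clip (6.5 to 8 N) before the card can slide
- clip_r_mid (a point): third clip, same shape and point as clip_p_mid. One of the three, which cannot be told by eye, is weak: its card slides up out of the jaws (20 mm till free) at a pull of only 2 to 4 N, card's weight included, and the clip stays standing
- card_p_mid (a point): recipe card that starts in clip_p: stiff white board 6 mm thick (x), 96 mm wide (y), 130 mm high (z), 70 g, with a wooden batten along its top, 12 mm thick, 16 mm high (its middle 57 mm above this point), gripped across x. Point at the card's centre, 65 mm above its foot; z from foot to batten, -x the ruled face, on the sprung jaw's side
- card_q_mid (a point): the like card that starts in clip_q, same point and axes as card_p_mid
- card_r_mid (a point): the like card that starts in clip_r, same point and axes as card_p_mid
- slot: slot of the fixed wooden card holder (124 x 78 mm). Origin: middle of the slot floor, 16 mm above the worktop; z up along the slot, which leans 0.22 rad back towards the backrest (+x); y along it, 120 mm, ends open. 9.5 mm wide, centred on x = 0; front cheek 19 mm high, then a chamfered mouth to 27 mm, 8 mm wide; backrest 59 mm high, top edge chamfered. Card goes in foot down, ruled face to -x
- cork_mat: round cork mat, 108 mm across, 6 mm thick, fixed; origin at the centre of its underside
- salt_mid (a point): salt shaker, 44 mm across, 90 mm high, loose bystander; point on its axis 45 mm above the worktop
- garlic_mid (a point): head of garlic, 60 mm across, 59 mm high, loose bystander; point on its axis 30 mm above the worktop
- pepper_mid (a point): wooden pepper mill, 58 mm across, 150 mm high, loose bystander; point on its axis 75 mm above the worktop
- spice_mid (a point): spice jar with a dark cap, 41 mm across, 105 mm high, loose bystander; point on its axis 52 mm above the worktop

How it is judged:
At the end, for the whole second after the job is handed in: Weak clip's card in the slot: foot within 4 mm of the floor, 30 mm of the middle, 0.12 rad of the slot's lean. Weak clip upright on the mat, within 25 mm of its centre. Good clips upright within 40 mm of their start, cards within 6 mm of fully down and nipped by over 8 N ((((z of card_p_mid in the frame of slot between 0.061 and 0.069 m and x of card_p_mid in the frame of slot between -0.008 and 0.008 m and y of card_p_mid in the frame of slot between -0.03 and 0.03 m and angle between the z axis of card_p_mid and the z axis of slot, either way round below 0.12 rad and horizontal distance between clip_p_mid and cork_mat below 0.025 m and angle between clip_p_mid's own z axis and vertical below 0.05 rad and height (world z) of clip_p_mid between 0.052 and 0.06 m) and (z of card_q_mid in the frame of clip_q_mid between 0.077 and 0.087 m and x of card_q_mid in the frame of clip_q_mid between -0.01 and 0.01 m and angle between each of clip_q_mid, clip_r_mid's own z axis and vertical below 0.05 rad and height (world z) of each of clip_q_mid, clip_r_mid below 0.053 m and distance of each of clip_q_mid, clip_r_mid from where it was at the start of the episode below 0.04 m and contact force between card_q and clip_q above 8 N and z of card_r_mid in the frame of clip_r_mid between 0.077 and 0.087 m and x of card_r_mid in the frame of clip_r_mid between -0.01 and 0.01 m and contact force between card_r and clip_r above 8 N)) or ((z of card_q_mid in the frame of slot between 0.061 and 0.069 m and x of card_q_mid in the frame of slot between -0.008 and 0.008 m and y of card_q_mid in the frame of slot between -0.03 and 0.03 m and angle between the z axis of card_q_mid and the z axis of slot, either way round below 0.12 rad and horizontal distance between clip_q_mid and cork_mat below 0.025 m and angle between clip_q_mid's own z axis and vertical below 0.05 rad and height (world z) of clip_q_mid between 0.052 and 0.06 m) and (z of card_p_mid in the frame of clip_p_mid between 0.077 and 0.087 m and x of card_p_mid in the frame of clip_p_mid between -0.01 and 0.01 m and angle between each of clip_p_mid, clip_r_mid's own z axis and vertical below 0.05 rad and height (world z) of each of clip_p_mid, clip_r_mid below 0.053 m and distance of each of clip_p_mid, clip_r_mid from where it was at the start of the episode below 0.04 m and contact force between card_p and clip_p above 8 N and z of card_r_mid in the frame of clip_r_mid between 0.077 and 0.087 m and x of card_r_mid in the frame of clip_r_mid between -0.01 and 0.01 m and contact force between card_r and clip_r above 8 N)) or ((z of card_r_mid in the frame of slot between 0.061 and 0.069 m and x of card_r_mid in the frame of slot between -0.008 and 0.008 m and y of card_r_mid in the frame of slot between -0.03 and 0.03 m and angle between the z axis of card_r_mid and the z axis of slot, either way round below 0.12 rad and horizontal distance between clip_r_mid and cork_mat below 0.025 m and angle between clip_r_mid's own z axis and vertical below 0.05 rad and height (world z) of clip_r_mid between 0.052 and 0.06 m) and (z of card_p_mid in the frame of clip_p_mid between 0.077 and 0.087 m and x of card_p_mid in the frame of clip_p_mid between -0.01 and 0.01 m and angle between each of clip_p_mid, clip_q_mid's own z axis and vertical below 0.05 rad and height (world z) of each of clip_p_mid, clip_q_mid below 0.053 m and distance of each of clip_p_mid, clip_q_mid from where it was at the start of the episode below 0.04 m and contact force between card_p and clip_p above 8 N and z of card_q_mid in the frame of clip_q_mid between 0.077 and 0.087 m and x of card_q_mid in the frame of clip_q_mid between -0.01 and 0.01 m and contact force between card_q and clip_q above 8 N)))); the robot touches nothing.
It fails at once if a bystander (salt shaker, garlic, pepper mill, spice jar) is pushed or knocked more than 30 mm away (distance of any of salt_mid, garlic_mid, pepper_mid, spice_mid from where it was at the start of the episode above 0.03 m).
It also fails if it takes over 72 s, if anything falls off the work surface, if the arm or the gripper's body presses on something with over 40 N, if the wrist force passes 120 N, or if a joint passes its speed limit or range.

## Robot

A 7-joint arm with a two-finger parallel gripper is mounted at the origin on a cart in front of the work surface, level with it; the furniture and walls round the work are solid. World frame = base frame: x ahead of the robot, y to its left, z up, the work surface at z = 0. Lengths are in m, angles in rad, forces in N, time in s.
With the tool pointing down it reaches from about 0.425 to 1.025 m from the base axis. Payload 9.4 kg.
Tool frame: the origin (TCP) lies between the finger pads; the fingertips stand 25 mm ahead of it and the grasp point (between the pads) lies 6 mm ahead of it (tip_extent is the distance from the TCP to the fingertips, in m); z points along the fingers, x is the direction in which the jaws open and shut, and the axes are right-handed (so a half turn about z gives the same grasp; the last joint's range is limited). The gripper opens to 85 mm and grips with 20 to 120 N. Pads are 22 mm wide; open, the fingers measure 114 mm over their backs; the gripper's body (76 mm by 85 mm) begins 54 mm behind the grasp point. The pads swing forward as they close: fully open they stand 13 mm farther back than shut.
Start: joints at [-1.416, 0.599, -0.003, 1.599, 0.002, 0.943, -0.08], TCP at [0.167, 0.706, 0.256] pointing down, gripper open.
Joint ranges: [-2.57, 2.57], [-0.35, 1.97], [-1.29, 1.29], [0.11, 2.56], [-1.05, 4.19], [0.11, 1.86], [-2.63, 2.63]. Speed limits (rad/s): [2.22, 2.22, 3.01, 3.01, 3.14, 3.14, 3.14].

## Interface

Orientations are given as [roll, pitch, yaw] about the fixed x, y, z axes, in that order (R = Rz(yaw) Ry(pitch) Rx(roll)).
In Python, from cell import * gives the robot as it stands. The module is installed in compiled form; this text tells all that it offers.
- The arm moves only by the tool carry_out, never from a script. Its argument "plan" is a list that holds one entry, the list of rows, each a list of 7 numbers: the shift along the tool's x, y, z scaled (see below), then the turn, a rotation vector about the tool's x, y, z scaled (see below), then the finger opening in mm, from 0 to 85.4. In form: [[[dx, dy, dz, wx, wy, wz, gripper], ...]]. A call has 1 to 20 rows; each row is the pose to reach, as a shift and turn from the pose measured when the call began, along the tool's axes at that moment, turning the shorter way round; what a row does not reach only later rows make up. The controller multiplies each number of a shift by 500 mm and each number of a turn by 360 degrees. A row lasts 1/8 s, in which the tool goes at most 62.5 mm and 10.7 degrees, less where a joint would pass 70% of its speed; a pose out of reach is approached as far as the arm can. A call with a number of a shift or a turn outside -1 to 1 is refused whole. A call with a gripper value outside its range is refused whole. The fingers move at their own pace and stop on an object; "force" is the grip in N (left out, the last holds). Time passes only in rows, so rows that repeat a pose let the fingers close. It gives the time, the measured TCP pose, the force and the opening at its end, in the units of the state.
- get_obs(): the state, without advancing time (a new reading comes with each control period).
- read_camera(name): name is "scene" or "side" or "wrist"; returns a dict with "color" (480x640x3 uint8, blue, green, red), "range_z" (480x640 float32, m along the optical axis (not along the pixel's ray), 0 where there is no reading), "K" (3x3 intrinsics, pixels), "view" (4x4, takes a point from world to camera coordinates). Camera axes: x right, y up, looking along -z (the intrinsics and any distortion apply to the point x, -y, -z); pixel columns grow to the right and rows downward; lengths in m; the calibration is good to about 2 mm. A picture is of the moment at which its call begins.
- hand_in(): hands the job in, once; it reports no verdict.
Trained networks look in the newest picture that a camera, given by its name, has taken for a name from the list of things; names that differ only in an ending like _2 or _b are one class to them, and where a whole thing is asked for, a point or a joint stands for the part that bears it (a point fixed in the world has none). Each returns a list of dicts, best first, with "conf" (0 to 1); they miss things now and then, are a little off and sometimes report something else, mostly with a low value. They report only what shows in the picture. A call takes as long as a camera call.
- masks_of(camera, name): "pixels" (480x640 bool, what is visible of it) and "xy" ([column, row] in pixels, amid what is visible of it).
- spot_point(camera, name): "xy" ([column, row] in pixels: a listed point, or the origin of a listed thing).
The state is a dict: "clock": time; "joints": joint angles; "qd": joint speeds; "joint_efforts": joint torques, N m; "tool_pos": TCP position; "tcp_rot": TCP orientation; "wrist_force": force on the tool from outside, world axes, zero at the start; "wrist_torque": the same for the moment, N m; "opening": finger opening in m.
Only numpy, scipy, OpenCV 4.12 (cv2) and the standard library are available. Lean on these libraries where they do the work, as an engineer would, in place of code of your own. Each camera call takes 0.05 s, during which the arm holds its last target. There are 200 camera calls.

## Working session

There is one attempt and no reset: what is moved stays moved. The work goes in short steps, Python scripts to look and compute and a tool call to move; the robot and the scene stay as the last step left them, time stands still between calls to the robot, and variables do not carry over. Pictures are saved under pics/ and viewed, about 8 in all and at most 12, crops included, and the job is handed in when it is done.

Besides the shell and the picture viewer there is one more tool, called after ">>>" by a JSON object that holds its "method" and its "body". carry_out: Moves the arm, as the interface text tells. Its arguments: {"type":"object","properties":{"plan":{"type":"array","items":{"type":"array","items":{"type":"array","items":{"type":"number"}}}},"force":{"type":"number"}},"required":["plan"]}

```bash
mkdir -p pics; cat > h.py <<'E'
from cell import *
import numpy as np, cv2
from scipy.spatial.transform import Rotation as Ro
def back(c,u,v,z):
    K=c['K']; p=np.array([(u-K[0,2])/K[0,0]*z,-(v-K[1,2])/K[1,1]*z,-z,1.])
    return (np.linalg.inv(c['view'])@p)[:3]
def cloud(c,mask=None):
    z=c['range_z']; m=z>0
    if mask is not None: m&=mask
    v,u=np.nonzero(m); z=z[m]; K=c['K']
    P=np.stack([(u-K[0,2])/K[0,0]*z,-(v-K[1,2])/K[1,1]*z,-z,np.ones_like(z)])
    return (np.linalg.inv(c['view'])@P)[:3].T
E
cat > a.py <<'E'
from h import *
o=get_obs(); print({k:np.round(v,3) for k,v in o.items()})
ims=[]
for cam in ("scene","side"):
    c=read_camera(cam); cv2.imwrite(f'pics/{cam}0.png',c['color']); ims.append(c)
    print(cam,np.round(c['K'],1).tolist(),np.round(np.linalg.inv(c['view'])[:3,3],2))
    for n in ["clip_p_mid","card_p_mid","slot","cork_mat","salt_mid","garlic_mid","pepper_mid","spice_mid"]:
        for d in spot_point(cam,n):
            if d['conf']<.3: continue
            u,v=d['xy']; z=c['range_z'][int(v),int(u)]
            print(n,round(d['conf'],2),np.round(d['xy']),np.round(back(c,u,v,z),3))
E
python3 a.py
```

```text
{'clock': np.float64(0.0), 'joints': array([-1.416,  0.6  , -0.003,  1.6  ,  0.002,  0.943, -0.08 ]), 'qd': array([-0.001, -0.   ,  0.001,  0.001,  0.001,  0.001,  0.   ]), 'joint_efforts': array([ 1.0000e-03, -7.7646e+01,  1.5650e+00, -2.5800e+01,  1.2000e-02,
        9.0000e-03, -0.0000e+00]), 'tool_pos': array([0.166, 0.705, 0.255]), 'tcp_rot': array([3.141e+00, 2.000e-03, 1.339e+00]), 'wrist_force': array([-0.612, -1.111,  0.088]), 'wrist_torque': array([ 0.017, -0.006,  0.02 ]), 'opening': np.float64(0.085)}
scene [[604.0, 0.0, 318.6], [0.0, 604.0, 231.1], [0.0, 0.0, 1.0]] [-0.08 -0.15  1.17]
clip_p_mid 0.62 [342. 207.] [ 0.572 -0.099  0.076]
clip_p_mid 0.47 [297. 290.] [ 0.366 -0.039  0.083]
card_p_mid 0.97 [343. 187.] [ 0.582 -0.098  0.134]
slot 0.69 [390. 276.] [ 0.443 -0.216  0.047]
cork_mat 0.92 [262. 261.] [0.453 0.055 0.005]
salt_mid 0.79 [302. 292.] [ 0.364 -0.049  0.08 ]
salt_mid 0.55 [460. 293.] [ 0.415 -0.353  0.077]
salt_mid 0.39 [174. 226.] [0.484 0.249 0.046]
garlic_mid 0.93 [172. 227.] [0.479 0.252 0.048]
pepper_mid 0.85 [217. 187.] [0.549 0.16  0.122]
spice_mid 0.67 [462. 291.] [ 0.413 -0.356  0.087]
spice_mid 0.49 [387. 276.] [ 0.441 -0.21   0.049]
side [[442.5, 0.0, 320.1], [0.0, 442.5, 236.2], [0.0, 0.0, 1.0]] [0.78 0.31 0.82]
clip_p_mid 0.56 [268. 260.] [ 0.596 -0.079  0.08 ]
card_p_mid 0.77 [264. 236.] [ 0.59  -0.091  0.145]
card_p_mid 0.64 [319. 294.] [0.581 0.059 0.139]
slot 0.71 [291. 201.] [ 0.467 -0.183  0.055]
cork_mat 0.6 [371. 288.] [0.447 0.063 0.005]
salt_mid 0.76 [365. 228.] [ 0.393 -0.027  0.067]
salt_mid 0.41 [267. 259.] [ 0.595 -0.083  0.078]
garlic_mid 0.75 [430. 370.] [0.493 0.259 0.058]
garlic_mid 0.71 [261. 149.] [ 0.441 -0.336  0.073]
pepper_mid 0.59 [363. 353.] [0.587 0.181 0.136]
pepper_mid 0.33 [314. 292.] [0.582 0.047 0.128]
spice_mid 0.92 [260. 146.] [ 0.443 -0.338  0.081]
spice_mid 0.36 [234. 193.] [ 0.576 -0.222  0.127]
```

View pics/scene0.png

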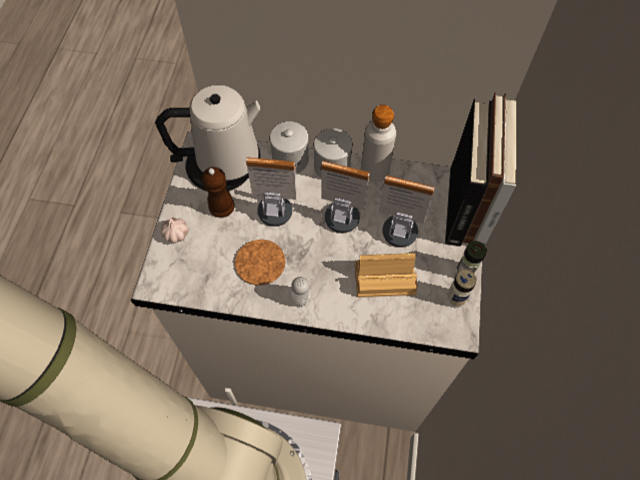

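View pics/side0.png

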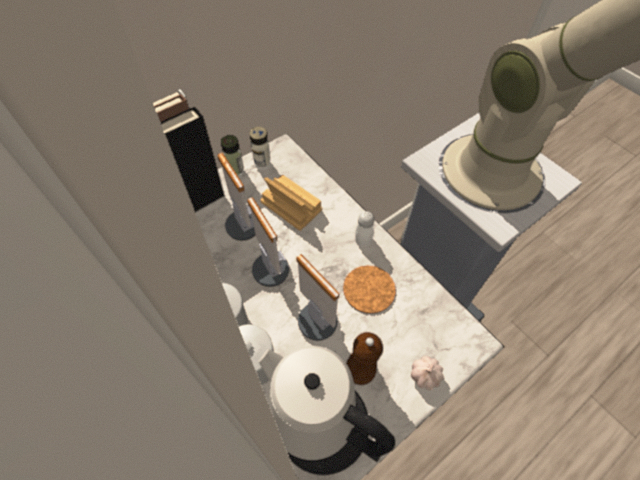

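The pictures show the three cards in clips (scene battens at about (272,162), (345,173), (408,185)). The mat is at (260,261), the holder at (387,275), the salt shaker at (300,290), and the garlic and mill are on the left. A second spice jar and the books are on the right. Next I'll measure battens, holder, mat and clip feet from both depth clouds.

```bash
cat > b.py <<'E'
from h import *
C=[];B=[]
for cam in ("scene","side"):
    c=read_camera(cam); P=cloud(c); col=c['color'][c['range_z']>0]
    C.append(P);B.append(col)
    k=(P[:,0]>.3)&(P[:,0]<.8)&(abs(P[:,1])<.42)
    P,col=P[k],col[k].astype(int)
    hsv=cv2.cvtColor(col.astype(np.uint8)[None],cv2.COLOR_BGR2HSV)[0].astype(int)
    print(cam)
    m=(P[:,2]>.175)&(P[:,2]<.205)&(hsv[:,0]<20)&(hsv[:,1]>110)
    Q=P[m]
    for lo,hi in ((-.02,.16),(-.16,-.03),(-.32,-.165)):
        q=Q[(Q[:,1]>lo)&(Q[:,1]<hi)&(Q[:,0]<.68)]
        if len(q)<5: continue
        (cx,cy),(w,h),a=cv2.minAreaRect((q[:,:2]*1000).astype(np.float32))
        t=q[q[:,2]>np.percentile(q[:,2],60)]
        d=np.linalg.svd(t[:,:2]-t[:,:2].mean(0))[2][0]
        print('batten',len(q),np.round([cx,cy,w,h,a]),np.round(t.mean(0),3),'ymin/max',np.round([q[:,1].min(),q[:,1].max()],3),'dir',np.round(np.degrees(np.arctan2(d[1],d[0])),1))
    # holder
    m=(P[:,2]>.01)&(P[:,2]<.1)&(hsv[:,0]<28)&(hsv[:,0]>12)&(hsv[:,1]>90)&(P[:,1]<-.12)&(P[:,1]>-.3)&(P[:,0]<.56)
    q=P[m]; print('holder rect',cv2.minAreaRect((q[:,:2]*1000).astype(np.float32)),'zmax',q[:,2].max())
    np.save(f'hold_{cam}.npy',q)
    m=(P[:,2]>.002)&(P[:,2]<.012)&(hsv[:,0]<20)&(hsv[:,1]>110)&(P[:,1]>-.02)&(P[:,1]<.14)&(P[:,0]<.56)
    print('mat',cv2.minEnclosingCircle((P[m][:,:2]*1000).astype(np.float32)),P[m].mean(0).round(3))
P=np.vstack(C)
# height map 2mm/px, x up, y left
H=np.zeros((300,460)); i=((.85-P[:,0])/.002).astype(int); j=((.46-P[:,1])/.002).astype(int)
k=(i>=0)&(i<300)&(j>=0)&(j<460)&(P[:,2]<.4); 
np.maximum.at(H,(i[k],j[k]),P[k,2])
im=cv2.applyColorMap((np.clip(H,0,.3)/.3*255).astype(np.uint8),cv2.COLORMAP_JET)
im=cv2.resize(im,None,fx=1.7,fy=1.7,interpolation=0)
for x in np.arange(.3,.86,.1): cv2.putText(im,f'{x:.1f}',(2,int((.85-x)/.002*1.7)),0,.4,(255,255,255),1)
for y in np.arange(-.4,.5,.1): cv2.putText(im,f'{y:.1f}',(int((.46-y)/.002*1.7),500),0,.4,(255,255,255),1)
cv2.imwrite('pics/hm.png',im)
E
python3 b.py
```

```text
scene
batten 383 [578.  49.  17.  95.   4.] [0.577 0.047 0.196] ymin/max [0.002 0.097] dir -86.7
batten 369 [585. -98.  95.  16.  81.] [ 0.585 -0.101  0.196] ymin/max [-0.145 -0.05 ] dir -96.6
batten 368 [ 571. -224.   95.   16.   84.] [ 0.571 -0.225  0.196] ymin/max [-0.271 -0.176] dir -97.6
holder rect ((451.2960510253906, -208.607177734375), (76.56204223632812, 123.3453598022461), 11.259295463562012) zmax 0.08088649106728973
mat ((449.77447509765625, 59.94937515258789), 54.78250503540039) [0.45  0.059 0.005]
side
batten 327 [579.  53.  12.  94.   2.] [0.58  0.051 0.197] ymin/max [0.006 0.1  ] dir 93.6
batten 195 [588. -94.  93.  12.  82.] [ 0.588 -0.094  0.197] ymin/max [-0.14  -0.049] dir 81.3
batten 228 [ 573. -221.   96.   13.   83.] [ 0.573 -0.226  0.197] ymin/max [-0.269 -0.172] dir 82.5
holder rect ((455.736328125, -204.31785583496094), (76.95700073242188, 124.32685089111328), 11.61279296875) zmax 0.08011614615542695
mat ((451.6999816894531, 61.589691162109375), 53.95946502685547) [0.452 0.063 0.007]
```

View pics/hm.png

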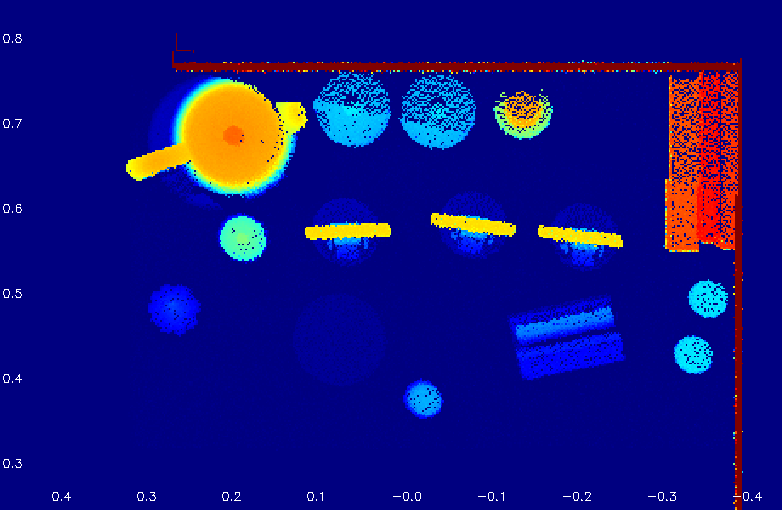

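Battens, from both cameras averaged, with tops at z 0.196 as they should be:
- A (0.578, 0.051), yaw +3°
- B (0.586, -0.097), yaw -8.5°
- C (0.572, -0.224), yaw -7.5°

The mat is at (0.451, 0.061). The holder is at (0.4535, -0.2065), yaw +11.4°, with the backrest on +x. I'll go above A first.

```bash
cat >> h.py <<'E'
def Rdown(yaw,lean=0): # tool x = card x (yaw in deg); lean = tilt about card y
    return Ro.from_euler('z',yaw,degrees=True)*Ro.from_euler('y',lean)*Ro.from_euler('x',np.pi)
def row(p,R,o=None):
    o=o or get_obs(); R0=Ro.from_euler('xyz',o['tcp_rot'])
    s=R0.inv().apply(np.array(p)-o['tool_pos'])/.5; w=np.degrees((R0.inv()*R).as_rotvec())/360
    print('row',np.round(np.r_[s,w],4).tolist())
E
python3 - <<'E'
from h import *
row([.578,.051,.27],Rdown(3))
for cam in("scene","side"):
    q=np.load(f'hold_{cam}.npy'); c=cv2.minAreaRect((q[:,:2]*1000).astype(np.float32))[0]
    l=Ro.from_euler('z',-11.4,degrees=True).apply(q-[c[0]/1e3,c[1]/1e3,0])
    print(cam)
    for a in np.arange(-.04,.04,.004):
        k=(l[:,0]>=a)&(l[:,0]<a+.004)&(abs(l[:,1])<.05)
        if k.sum()>3: print(round(a+.002,3),k.sum(),np.percentile(l[k,2],[5,50,95]).round(3))
E
```

```text
row [-1.0852, 1.1016, -0.0274, 0.0, -0.0, 0.2048]
scene
-0.038 41 [0.011 0.014 0.033]
-0.034 277 [0.011 0.026 0.038]
-0.03 97 [0.033 0.037 0.041]
-0.026 85 [0.034 0.037 0.04 ]
-0.022 96 [0.033 0.037 0.041]
-0.018 85 [0.033 0.037 0.04 ]
-0.014 88 [0.033 0.037 0.044]
-0.01 157 [0.034 0.041 0.047]
-0.006 44 [0.034 0.043 0.047]
-0.002 17 [0.035 0.037 0.04 ]
0.002 4 [0.026 0.027 0.031]
0.006 189 [0.022 0.029 0.041]
0.01 248 [0.031 0.044 0.056]
0.014 269 [0.047 0.061 0.073]
0.018 136 [0.062 0.071 0.077]
0.022 105 [0.069 0.075 0.079]
0.026 30 [0.07  0.074 0.076]
side
-0.038 29 [0.036 0.038 0.039]
-0.034 54 [0.036 0.038 0.04 ]
-0.03 66 [0.036 0.039 0.041]
-0.026 63 [0.036 0.038 0.04 ]
-0.022 55 [0.037 0.038 0.041]
-0.018 13 [0.039 0.041 0.045]
-0.014 52 [0.042 0.045 0.047]
-0.01 129 [0.023 0.043 0.048]
-0.006 21 [0.02  0.04  0.045]
0.01 70 [0.028 0.034 0.072]
0.014 184 [0.033 0.049 0.075]
0.018 203 [0.033 0.064 0.078]
0.022 94 [0.033 0.035 0.078]
0.026 61 [0.032 0.034 0.036]
0.03 175 [0.014 0.029 0.036]
0.034 125 [0.011 0.015 0.033]
0.038 45 [0.011 0.013 0.016]
```

>>> {"method": "carry_out", "body": {"plan": [[[-0.2,0.2,-0.03,0,0,0.05,50],[-0.4,0.4,-0.03,0,0,0.1,50],[-0.6,0.6,-0.03,0,0,0.14,50],[-0.8,0.8,-0.03,0,0,0.17,50],[-0.98,0.99,-0.03,0,0,0.2,50],[-0.98,0.99,-0.03,0,0,0.2,50],[-0.98,0.99,-0.03,0,0,0.205,50],[-0.98,0.99,-0.03,0,0,0.205,50],[-0.98,0.99,-0.03,0,0,0.205,50],[-0.98,0.99,-0.03,0,0,0.205,50],[-0.98,0.99,-0.03,0,0,0.205,50],[-0.98,0.99,-0.03,0,0,0.205,50],[-0.98,0.99,-0.03,0,0,0.205,50],[-0.98,0.99,-0.03,0,0,0.205,50]]], "force": 30}}

```text
clock: 2.75
tool_pos: [0.535, 0.1167, 0.2711]
tcp_rot: [-3.141, 0.001, 0.053]
wrist_force: [0.1, -0.0, 0.3]
opening: 0.0494
```

```bash
python3 - <<'E'
from h import *
o=get_obs(); print(o['clock'],o['tool_pos'],o['tcp_rot'],o['wrist_force'],o['joints'].round(2))
row([.579,.051,.24],Rdown(3),o); row([.579,.051,.194],Rdown(3),o)
c=read_camera('wrist'); P=cloud(c); k=(P[:,2]>.188)&(P[:,2]<.203)&(abs(P[:,1]-.05)<.06)&(abs(P[:,0]-.579)<.03)
q=P[k]; print(k.sum(), cv2.minAreaRect((q[:,:2]*1000).astype(np.float32)), q.mean(0))
E
```

```text
2.75 [0.53497457 0.11674758 0.2711426 ] [-3.14098832e+00  6.85231752e-04  5.33631598e-02] [ 0.14641627 -0.04815699  0.32475761] [-0.61  0.39  0.4   2.01 -0.21  0.78 -0.03]
row [0.081, 0.136, 0.0621, -0.0001, 0.0001, 0.0002]
row [0.081, 0.1361, 0.1541, -0.0001, 0.0001, 0.0002]
1550 ((579.4417724609375, 50.134578704833984), (12.193387031555176, 95.31640625), 2.799840211868286) [0.5783391  0.03370441 0.19484329]
```

>>> {"method": "carry_out", "body": {"plan": [[[0.081,0.136,0.03,0,0,0,50],[0.081,0.136,0.06,0,0,0,50],[0.081,0.136,0.06,0,0,0,50],[0.081,0.136,0.11,0,0,0,50],[0.081,0.136,0.154,0,0,0,50],[0.081,0.136,0.154,0,0,0,50],[0.081,0.136,0.154,0,0,0,8],[0.081,0.136,0.154,0,0,0,8],[0.081,0.136,0.154,0,0,0,8],[0.081,0.136,0.154,0,0,0,8],[0.081,0.136,0.154,0,0,0,8],[0.081,0.136,0.154,0,0,0,8]]], "force": 30}}

```text
clock: 4.3
tool_pos: [0.5796, 0.0516, 0.1953]
tcp_rot: [-3.14, -0.001, 0.054]
wrist_force: [-0.7, 2.9, 6.4]
opening: 0.0114
```

>>> {"method": "carry_out", "body": {"plan": [[[0,0,-0.004,0,0,0,8],[0,0,-0.008,0,0,0,8],[0,0,-0.012,0,0,0,8],[0,0,-0.012,0,0,0,8],[0,0,-0.012,0,0,0,8]]]}}

```text
clock: 4.92
tool_pos: [0.5795, 0.0516, 0.2011]
tcp_rot: [-3.14, -0.001, 0.054]
wrist_force: [-0.7, 1.1, -7.6]
opening: 0.0113
```

A pulls 7.6 N, so its whole clip lifted and it is good. Set it back down and let go.

>>> {"method": "carry_out", "body": {"plan": [[[0,0,0.005,0,0,0,8],[0,0,0.009,0,0,0,8],[0,0,0.0115,0,0,0,8],[0,0,0.0115,0,0,0,8],[0,0,0.0115,0,0,0,50],[0,0,0.0115,0,0,0,50],[0,0,0.0115,0,0,0,50],[0,0,0.0115,0,0,0,50],[0,0,-0.04,0,0,0,50],[0,0,-0.11,0,0,0,50],[0,0,-0.11,0,0,0,50]]]}}

```text
clock: 6.3
tool_pos: [0.5807, 0.0514, 0.2585]
tcp_rot: [-3.14, -0.005, 0.054]
wrist_force: [-0.2, -0.5, -0.9]
opening: 0.05
```

```bash
python3 - <<'E'
from h import *
o=get_obs(); print(o['clock'],o['tool_pos'],o['wrist_force'])
row([.586,-.097,.255],Rdown(-8.5),o)
c=read_camera('wrist'); P=cloud(c); k=(P[:,2]>.188)&(P[:,2]<.203)
for y,x in ((.05,.579),(-.097,.586)):
    q=P[k&(abs(P[:,1]-y)<.055)&(abs(P[:,0]-x)<.03)]; print(len(q), cv2.minAreaRect((q[:,:2]*1000).astype(np.float32)), q.mean(0))
E
```

```text
6.3 [0.58070305 0.0513841  0.25846576] [-0.16352003 -0.45611147 -0.92587355]
row [-0.0054, 0.2969, 0.0063, -0.0004, -0.0008, 0.0321]
4620 ((580.05029296875, 49.39772033691406), (12.016351699829102, 96.26363372802734), 2.946246385574341) [0.57983063 0.0538135  0.19553329]
276 ((590.2890014648438, -52.597328186035156), (15.844221115112305, 8.449694633483887), 33.814353942871094) [ 0.59200781 -0.05105826  0.19230388]
```

>>> {"method": "carry_out", "body": {"plan": [[[-0.002,0.1,0.005,0,0,0.011,50],[-0.004,0.2,0.005,0,0,0.022,50],[-0.005,0.297,0.005,0,0,0.032,50],[-0.005,0.297,0.005,0,0,0.032,50],[-0.005,0.297,0.005,0,0,0.032,50],[-0.005,0.297,0.005,0,0,0.032,50]]]}}

```text
clock: 7.1
tool_pos: [0.5854, -0.0952, 0.2537]
tcp_rot: [-3.139, -0.002, -0.145]
wrist_force: [0.3, 0.8, -0.3]
opening: 0.0499
```

```bash
python3 - <<'E'
from h import *
o=get_obs(); print(o['clock'],o['tool_pos'],o['wrist_force'])
c=read_camera('wrist'); P=cloud(c); k=(P[:,2]>.188)&(P[:,2]<.203)
q=P[k&(abs(P[:,1]+.097)<.055)&(abs(P[:,0]-.586)<.03)]; r=cv2.minAreaRect((q[:,:2]*1000).astype(np.float32)); print(len(q), r, q.mean(0))
row([r[0][0]/1e3,r[0][1]/1e3,.194],Rdown(r[2]-90 if r[2]>45 else r[2]),o)
E
```

```text
7.1 [ 0.58538023 -0.09522022  0.25368866] [ 0.25213574  0.79371964 -0.2847962 ]
4785 ((587.0752563476562, -97.69296264648438), (95.91588592529297, 11.841530799865723), 82.31378173828125) [ 0.58776605 -0.09326697  0.19554889]
row [0.0039, 0.0048, 0.1194, -0.0005, -0.0003, -0.0017]
```

Descend on B, grip, tug 6 mm.

>>> {"method": "carry_out", "body": {"plan": [[[0.004,0.005,0.03,0,0,-0.002,50],[0.004,0.005,0.08,0,0,-0.002,50],[0.004,0.005,0.118,0,0,-0.002,50],[0.004,0.005,0.118,0,0,-0.002,50],[0.004,0.005,0.118,0,0,-0.002,8],[0.004,0.005,0.118,0,0,-0.002,8],[0.004,0.005,0.118,0,0,-0.002,8],[0.004,0.005,0.118,0,0,-0.002,8],[0.004,0.005,0.118,0,0,-0.002,8],[0.004,0.005,0.118,0,0,-0.002,8],[0.004,0.005,0.114,0,0,-0.002,8],[0.004,0.005,0.11,0,0,-0.002,8],[0.004,0.005,0.106,0,0,-0.002,8],[0.004,0.005,0.106,0,0,-0.002,8],[0.004,0.005,0.106,0,0,-0.002,8]]], "force": 30}}

```text
clock: 9.02
tool_pos: [0.5873, -0.098, 0.201]
tcp_rot: [-3.139, -0.002, -0.132]
wrist_force: [-0.1, -0.2, 1.0]
opening: 0.0115
```

>>> {"method": "carry_out", "body": {"plan": [[[0,0,-0.006,0,0,0,8],[0,0,-0.012,0,0,0,8]]]}}

```text
clock: 9.28
tool_pos: [0.5872, -0.098, 0.2071]
tcp_rot: [-3.139, -0.002, -0.132]
wrist_force: [-0.2, -1.0, -2.0]
opening: 0.0113
```

>>> {"method": "carry_out", "body": {"plan": [[[0,0,-0.03,0,0,0,8],[0,0,-0.06,0,0,0,8],[0,0,-0.12,0,0,0,8],[0,0,-0.18,0,0,0,8],[-0.05,0,-0.2,0,0,0,8],[-0.1,0,-0.2,0,0,0,8],[-0.15,0,-0.2,0,0,0,8],[-0.2,0.0,-0.2,0,0,0,8],[-0.24,0.0,-0.2,0,0,0,8],[-0.24,0.0,-0.2,0,0,0,8],[-0.24,0.0,-0.2,0,0,0,8]]]}}

```text
clock: 10.65
tool_pos: [0.4689, -0.0824, 0.3076]
tcp_rot: [-3.138, -0.004, -0.132]
wrist_force: [0.5, 0.9, -0.2]
opening: 0.0114
```

```bash
python3 - <<'E'
from h import *
o=get_obs(); print(o['clock'],o['tool_pos'],o['tcp_rot'],o['wrist_force'],o['opening'])
for cam in ('wrist','side'):
    c=read_camera(cam); cv2.imwrite(f'pics/{cam}1.png',c['color'])
    if cam=='wrist': print(np.linalg.inv(c['view'])[:3].round(3))
E
python3 -c "
import cv2,numpy as np
cv2.imwrite('pics/both1.png',cv2.resize(np.hstack([cv2.imread('pics/wrist1.png'),cv2.imread('pics/side1.png')[:, :]]),(800,300),interpolation=cv2.INTER_AREA))"
```

```text
10.65 [ 0.46885517 -0.08243802  0.30762432] [-3.138292   -0.00373239 -0.13200395] [ 0.46415876  0.93841887 -0.1561132 ] 0.011373694941149834
[[ 0.991  0.127  0.037  0.479]
 [-0.132  0.943  0.305 -0.004]
 [ 0.004 -0.307  0.952  0.425]]
```

View pics/both1.png

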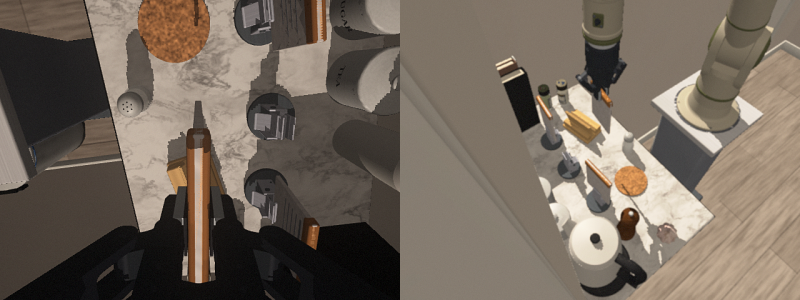

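The left half (wrist) shows the card held with its batten centred, clip B empty and standing at about (270,115), and the holder hidden behind the card near (180,175). The right half (side) shows the other two cards standing. I'll sidestep so the wrist camera looks down into the slot.

>>> {"method": "carry_out", "body": {"plan": [[[0.03,-0.01,0,0,0,-0.027,8],[0.06,-0.01,0,0,0,-0.054,8],[0.06,-0.01,0,0,0,-0.054,8],[0.06,-0.01,0,0,0,-0.054,8],[0.06,-0.01,0,0,0,-0.054,8]]]}}

```text
clock: 11.38
tool_pos: [0.4987, -0.0815, 0.3072]
tcp_rot: [-3.14, -0.003, 0.205]
wrist_force: [-0.4, 0.5, -0.4]
opening: 0.0113
```

```bash
cat > s.py <<'E'
from h import *
o=get_obs(); print(o['clock'],o['tool_pos'],o['tcp_rot'],o['wrist_force'],o['opening'])
c=read_camera('wrist'); cv2.imwrite(f'pics/wrist2.png',c['color'])
P=cloud(c); l=Ro.from_euler('z',-11.4,degrees=True).apply(P-[.4535,-.2065,0])
k=(abs(l[:,0])<.06)&(abs(l[:,1])<.075)&(l[:,2]<.1)&(l[:,2]>-.01); l=l[k]
t=l[(l[:,2]>.01)]; print('rect',cv2.minAreaRect((t[:,:2]*1000).astype(np.float32)))
for a in np.arange(-.044,.044,.003):
    k=(l[:,0]>=a)&(l[:,0]<a+.003)&(abs(l[:,1])<.05)
    if k.sum()>3: print(round(a+.0015,4),k.sum(),np.percentile(l[k,2],[5,25,50,75,95]).round(3))
np.save('l.npy',l)
E
python3 s.py
```

```text
11.375 [ 0.49871411 -0.08153304  0.30719091] [-3.13975369 -0.00319316  0.20486253] [-0.35752829  0.47336035 -0.40874495] 0.011282615383716346
rect ((1.3324089050292969, -1.3360099792480469), (77.80961608886719, 122.91212463378906), 1.1684911251068115)
-0.0425 6 [-0.001 -0.001 -0.     0.     0.001]
-0.0365 103 [0.035 0.036 0.037 0.037 0.038]
-0.0335 229 [0.036 0.037 0.038 0.038 0.039]
-0.0305 257 [0.036 0.037 0.038 0.038 0.039]
-0.0275 250 [0.037 0.037 0.038 0.038 0.039]
-0.0245 260 [0.036 0.037 0.038 0.038 0.039]
-0.0215 241 [0.037 0.037 0.038 0.038 0.039]
-0.0185 252 [0.037 0.037 0.038 0.038 0.039]
-0.0155 191 [0.037 0.037 0.038 0.038 0.039]
-0.0125 179 [0.043 0.044 0.045 0.045 0.046]
-0.0095 275 [0.043 0.045 0.046 0.046 0.047]
-0.0065 443 [0.016 0.038 0.041 0.043 0.044]
-0.0035 473 [0.015 0.016 0.034 0.037 0.039]
-0.0005 239 [0.014 0.015 0.015 0.016 0.017]
0.0025 83 [0.015 0.016 0.019 0.024 0.026]
0.0055 64 [0.028 0.031 0.034 0.037 0.04 ]
0.0085 70 [0.041 0.043 0.047 0.051 0.053]
0.0115 75 [0.014 0.056 0.06  0.064 0.066]
0.0145 161 [0.034 0.071 0.072 0.072 0.073]
0.0175 191 [0.033 0.072 0.074 0.075 0.075]
0.0205 309 [0.033 0.034 0.035 0.077 0.078]
0.0235 270 [0.033 0.034 0.034 0.075 0.077]
0.0265 165 [0.033 0.033 0.034 0.034 0.035]
0.0295 163 [0.033 0.033 0.034 0.034 0.035]
0.0325 170 [0.032 0.033 0.033 0.034 0.035]
0.0355 220 [0.013 0.014 0.015 0.027 0.032]
0.0385 191 [-0.001  0.007  0.012  0.013  0.014]
0.0415 143 [-0.002 -0.001 -0.     0.     0.001]
0.0445 145 [-0.001 -0.001 -0.     0.     0.001]
```

View pics/wrist2.png

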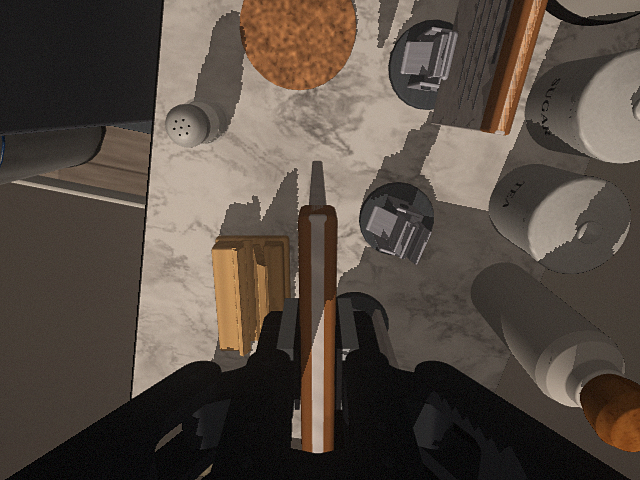

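The view shows the slot at about (262,290), the empty clip at (398,220) and the card centred in the grip at (318,330).

```bash
python3 - <<'E'
from h import *
l=np.load('l.npy'); 
f=l[(l[:,2]>.024)&(l[:,2]<.062)&(l[:,0]>.002)&(l[:,0]<.014)&(abs(l[:,1])<.055)]
f=f[abs(f[:,0]-(.0015+(f[:,2]-.016)*.2236))<.004]
A=np.c_[f[:,1],f[:,2]-.016,np.ones(len(f))]; s=np.linalg.lstsq(A,f[:,0],rcond=None)[0]; print(len(f),'y range',f[:,1].min(),f[:,1].max(),'slopes',s)
e=l[(l[:,2]>.043)&(l[:,0]<-.004)]
for y in np.arange(-.055,.06,.01):
    q=e[abs(e[:,1]-y)<.005]
    if len(q)>5: print(round(y,3),np.percentile(q[:,0],[3,97]).round(4))
yaw=12.2
O=np.array([.4535,-.2065,.016])+Ro.from_euler('z',11.4,degrees=True).apply([-.0033,-.0013,0])
ax=Ro.from_euler('z',yaw,degrees=True).apply([np.sin(.22),0,np.cos(.22)]); xx=Ro.from_euler('z',yaw,degrees=True).apply([1,0,0])
print(O,ax)
for h in (.12,.09): p=O+ax*(h+.129)-xx*.001; print(h,p.round(4)); row(p,Rdown(yaw,.22))
E
```

```text
254 y range -0.04916395273372614 0.05394661685883147 slopes [0.01137716 0.21669507 0.00192329]
-0.055 [-0.0129 -0.0071]
-0.045 [-0.0128 -0.0072]
-0.035 [-0.0131 -0.0069]
-0.025 [-0.0128 -0.0073]
-0.015 [-0.0132 -0.0071]
-0.005 [-0.0127 -0.0073]
0.005 [-0.0131 -0.007 ]
0.015 [-0.0134 -0.0073]
0.025 [-0.0131 -0.0069]
0.035 [-0.0132 -0.0073]
0.045 [-0.0129 -0.0074]
0.055 [-0.0133 -0.0073]
[ 0.45052206 -0.20842662  0.016     ] [0.2133011  0.04611733 0.97589745]
0.12 [ 0.5027 -0.1972  0.259 ]
row [-0.04, 0.2283, 0.096, -0.0004, -0.0356, -0.0011]
0.09 [ 0.4963 -0.1985  0.2297]
row [-0.0533, 0.2285, 0.1545, -0.0004, -0.0356, -0.0011]
```

>>> {"method": "carry_out", "body": {"plan": [[[-0.02,0.1,0.0,0,-0.015,0,8],[-0.04,0.228,0.04,0,-0.0355,0,8],[-0.04,0.228,0.096,0,-0.0355,0,8],[-0.04,0.228,0.096,0,-0.0355,0,8],[-0.04,0.228,0.096,0,-0.0355,0,8],[-0.053,0.2285,0.1545,0,-0.0355,0,8],[-0.053,0.2285,0.1545,0,-0.0355,0,8],[-0.053,0.2285,0.1545,0,-0.0355,0,8],[-0.053,0.2285,0.1545,0,-0.0355,0,8]]]}}

```text
clock: 12.55
tool_pos: [0.4971, -0.1985, 0.2309]
tcp_rot: [-3.14, 0.218, 0.206]
wrist_force: [0.3, 0.2, 0.7]
opening: 0.0114
```

```bash
cat > ins.py <<'E'
from h import *
yaw=11.6
O=np.array([.4505,-.2084,.016])
Rz=Ro.from_euler('z',yaw,degrees=True)
ax=Rz.apply([np.sin(.22),0,np.cos(.22)]); xx=Rz.apply([1,0,0])
o=get_obs(); print(o['clock'],o['tool_pos'],o['tcp_rot'],o['wrist_force'],o['opening'])
d=o['tool_pos']-O; S=Rz*Ro.from_euler('y',.22); l=S.inv().apply(d); print('card foot in slot', l-[0,0,.129])
a=(Rz*Ro.from_euler('y',.22)).inv()*Ro.from_euler('xyz',o['tcp_rot'])*Ro.from_euler('x',-np.pi); print('ang err',a.as_rotvec())
for h in (.05,.03,.015,.005,0,-.002): print(h); row(O+ax*(h+.129),Rdown(yaw,.22),o)
E
python3 ins.py
```

```text
12.55 [ 0.49714984 -0.19847719  0.23094959] [-3.14040175  0.21760987  0.2061172 ] [0.28927518 0.18809146 0.66348873] 0.011436455793977705
card foot in slot [-0.00036559  0.00033989  0.09117663]
ang err [ 0.00039666 -0.002388    0.00357319]
0.05
row [0.0005, 0.0007, 0.0824, -0.0001, -0.0004, 0.0006]
0.03
row [0.0004, 0.0007, 0.1224, -0.0001, -0.0004, 0.0006]
0.015
row [0.0004, 0.0007, 0.1524, -0.0001, -0.0004, 0.0006]
0.005
row [0.0003, 0.0008, 0.1724, -0.0001, -0.0004, 0.0006]
0
row [0.0003, 0.0008, 0.1824, -0.0001, -0.0004, 0.0006]
-0.002
row [0.0003, 0.0008, 0.1864, -0.0001, -0.0004, 0.0006]
```

>>> {"method": "carry_out", "body": {"plan": [[[0,0.0007,0.04,0,0,0,8],[0,0.0007,0.08,0,0,0,8],[0,0.0007,0.1,0,0,0,8],[0,0.0007,0.12,0,0,0,8],[0,0.0007,0.13,0,0,0,8],[0,0.0007,0.14,0,0,0,8]]]}}

```text
clock: 13.3
tool_pos: [0.4826, -0.2019, 0.1626]
tcp_rot: [-3.141, 0.217, 0.206]
wrist_force: [-0.5, -0.6, -0.6]
opening: 0.0114
```

```bash
python3 ins.py
```

```text
13.3 [ 0.48259134 -0.20193346  0.16257664] [-3.14061651  0.21720673  0.20611093] [-0.46695836 -0.555475   -0.64417836] 0.011441375802455153
card foot in slot [-4.02294163e-05 -1.18402471e-04  2.11877701e-02]
ang err [ 0.00018398 -0.00279153  0.00356717]
0.05
row [0.0002, -0.0002, -0.0576, -0.0, -0.0004, 0.0006]
0.03
row [0.0001, -0.0002, -0.0176, -0.0, -0.0004, 0.0006]
0.015
row [0.0, -0.0002, 0.0124, -0.0, -0.0004, 0.0006]
0.005
row [-0.0, -0.0002, 0.0324, -0.0, -0.0004, 0.0006]
0
row [-0.0, -0.0002, 0.0424, -0.0, -0.0004, 0.0006]
-0.002
row [-0.0, -0.0002, 0.0464, -0.0, -0.0004, 0.0006]
```

Force-free with the foot inside the mouth. Continue down.

>>> {"method": "carry_out", "body": {"plan": [[[0,0,0.01,0,0,0,8],[0,0,0.02,0,0,0,8],[0,0,0.028,0,0,0,8],[0,0,0.034,0,0,0,8]]]}}

```text
clock: 13.8
tool_pos: [0.479, -0.2026, 0.1457]
tcp_rot: [-3.141, 0.217, 0.206]
wrist_force: [-0.1, 0.2, -1.7]
opening: 0.0116
```

>>> {"method": "carry_out", "body": {"plan": [[[0,0,0.004,0,0,0,8],[0,0,0.008,0,0,0,8],[0,0,0.01,0,0,0,8]]]}}

```text
clock: 14.18
tool_pos: [0.4792, -0.203, 0.1422]
tcp_rot: [-3.141, 0.215, 0.206]
wrist_force: [2.6, 3.0, 25.4]
opening: 0.0115
```

```bash
python3 ins.py
```

```text
14.175 [ 0.47919656 -0.20297126  0.1421642 ] [-3.14111493  0.21477972  0.20632817] [ 2.63685232  3.01731314 25.3897716 ] 0.01153304869124513
card foot in slot [ 0.00096543 -0.00045239  0.00049607]
ang err [-0.00035697 -0.00521937  0.00378014]
0.05
row [-0.0014, -0.0009, -0.099, 0.0001, -0.0008, 0.0006]
0.03
row [-0.0016, -0.0009, -0.059, 0.0001, -0.0008, 0.0006]
0.015
row [-0.0018, -0.0009, -0.029, 0.0001, -0.0008, 0.0006]
0.005
row [-0.0019, -0.0009, -0.009, 0.0001, -0.0008, 0.0006]
0
row [-0.0019, -0.0009, 0.001, 0.0001, -0.0008, 0.0006]
-0.002
row [-0.002, -0.0009, 0.005, 0.0001, -0.0008, 0.0006]
```

The foot is on the floor at 0.5 mm with 25 N. Release and back out along the lean.

>>> {"method": "carry_out", "body": {"plan": [[[0,0,-0.002,0,0,0,8],[0,0,-0.002,0,0,0,35],[0,0,-0.002,0,0,0,35],[0,0,-0.002,0,0,0,35],[0,0,-0.04,0,0,0,35],[0,0,-0.12,0,0,0,35],[0,0,-0.24,0,0,0,40],[0,0,-0.32,0,0,0,40],[0,0,-0.32,0,0,0,40]]]}}

```text
clock: 15.3
tool_pos: [0.5141, -0.1965, 0.3011]
tcp_rot: [3.14, 0.21, 0.206]
wrist_force: [-0.2, 0.3, -0.9]
opening: 0.0402
```

```bash
python3 - <<'E'
from h import *
o=get_obs(); print(o['clock'],o['tool_pos'],o['tcp_rot'])
c=read_camera('side'); cv2.imwrite('pics/side2.png',c['color'])
c=read_camera('scene'); cv2.imwrite('pics/scene2.png',c['color'])
P=cloud(c); 
S=Ro.from_euler('z',11.6,degrees=True)*Ro.from_euler('y',.22)
l=S.inv().apply(P-[.4505,-.2084,.016]); q=l[(abs(l[:,0])<.02)&(abs(l[:,1])<.08)&(l[:,2]>.065)&(l[:,2]<.16)]
print('card pts in slot frame',len(q),np.percentile(q,[1,50,99],axis=0).round(4))
a=cv2.imread('pics/scene2.png')[90:330,200:520]; b=cv2.imread('pics/side2.png')[90:330,160:480]
cv2.imwrite('pics/both2.png',cv2.resize(np.hstack([a,b]),(800,300)))
# to above empty clip B and rotated upright, jaws across y: tool yaw = -8+90
for yaw in(82,-98): row([.587,-.097,.29],Rdown(yaw),o)
E
```

```text
15.3 [ 0.5141448  -0.19646581  0.30107034] [3.14005167 0.20966871 0.20629962]
card pts in slot frame 1173 [[-0.0067 -0.0475  0.0659]
 [-0.0017  0.0002  0.1029]
 [ 0.007   0.0473  0.1318]]
row [0.184, -0.1648, -0.0168, -0.0202, 0.0292, -0.1942]
row [0.184, -0.1648, -0.0168, 0.0321, 0.0222, 0.3038]
```

View pics/both2.png

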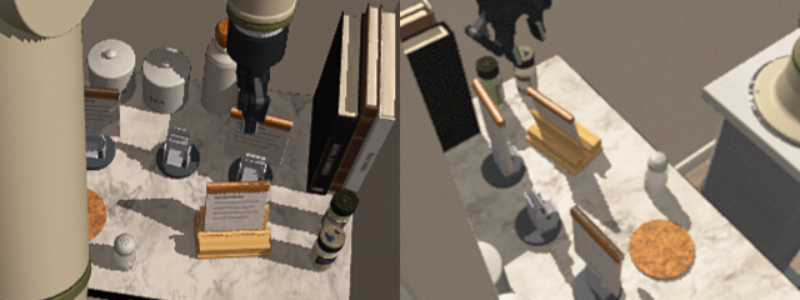

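Crops: the card stands leaning in the holder (left about (238,205)), and the empty clip stands at (178,150) left and (540,218) right. Depth puts the card top at 131.8 mm in the slot frame, so it is fully seated. Now go above the empty clip, jaws across y.

>>> {"method": "carry_out", "body": {"plan": [[[0.05,-0.05,-0.01,-0.005,0.007,-0.04,70],[0.1,-0.1,-0.017,-0.01,0.014,-0.08,70],[0.17,-0.16,-0.017,-0.015,0.022,-0.13,70],[0.172,-0.165,-0.017,-0.02,0.029,-0.194,70],[0.172,-0.165,-0.017,-0.02,0.029,-0.194,70],[0.172,-0.165,-0.017,-0.02,0.029,-0.194,70],[0.172,-0.165,-0.017,-0.02,0.029,-0.194,70],[0.172,-0.165,-0.017,-0.02,0.029,-0.194,70],[0.172,-0.165,-0.017,-0.02,0.029,-0.194,70],[0.172,-0.165,-0.017,-0.02,0.029,-0.194,70],[0.172,-0.165,-0.017,-0.02,0.029,-0.194,70]]]}}

```text
clock: 16.77
tool_pos: [0.5795, -0.0972, 0.2881]
tcp_rot: [-3.134, 0.0, 1.43]
wrist_force: [-0.4, -0.6, -0.4]
opening: 0.0696
```

```bash
cat > cl.py <<'E'
from h import *
o=get_obs(); print(o['clock'],o['tool_pos'],o['tcp_rot'],o['joints'].round(2))
c=read_camera('wrist'); cv2.imwrite('pics/wrist3.png',c['color']); P=cloud(c)
k=(abs(P[:,0]-.585)<.06)&(abs(P[:,1]+.097)<.06)
for lo,hi in((.006,.018),(.035,.1),(.06,.1)):
    q=P[k&(P[:,2]>lo)&(P[:,2]<hi)]
    print(lo,hi,len(q),cv2.minAreaRect((q[:,:2]*1000).astype(np.float32)),cv2.minEnclosingCircle((q[:,:2]*1000).astype(np.float32)))
for p in([.581,-.097,.15],[.581,-.097,.061]): row(p,Rdown(82.4),o)
E
python3 cl.py
```

```text
16.775 [ 0.57949105 -0.09723531  0.28812049] [-3.13409622e+00  2.53958679e-04  1.42951459e+00] [ 0.01  0.4   0.08  1.89 -0.04  0.86  1.54]
0.006 0.018 2128 ((586.7344360351562, -98.15660095214844), (76.71739196777344, 76.91767120361328), 80.23506164550781) ((586.9124145507812, -98.0959243774414), 38.93758010864258)
0.035 0.1 2647 ((575.158447265625, -96.78582763671875), (46.810951232910156, 43.76057815551758), 83.78958892822266) ((577.4130249023438, -97.06017303466797), 26.72796630859375)
0.06 0.1 1662 ((582.4945068359375, -97.8115463256836), (46.3536262512207, 28.969593048095703), 81.88886260986328) ((580.8443603515625, -97.59378814697266), 24.860368728637695)
row [0.001, 0.005, 0.2762, -0.0012, 0.0, -0.0014]
row [0.001, 0.0063, 0.4542, -0.0012, 0.0, -0.0014]
```

View pics/wrist3.png

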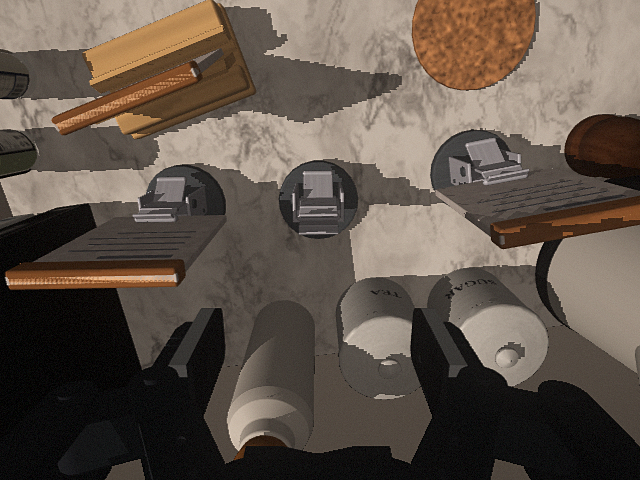

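The view shows the empty clip at (318,198), lever toward the robot, with clear gaps to both cards. Foot circle centre is (0.587, -0.098), radius 38.9 mm as it must be. Descend and grip.

>>> {"method": "carry_out", "body": {"plan": [[[0.001,0.003,0.1,-0.001,0,-0.001,70],[0.001,0.004,0.2,-0.001,0,-0.001,70],[0.001,0.005,0.276,-0.001,0,-0.001,70],[0.001,0.005,0.32,-0.001,0,-0.001,70],[0.001,0.006,0.36,-0.001,0,-0.001,70],[0.001,0.006,0.4,-0.001,0,-0.001,70],[0.001,0.006,0.43,-0.001,0,-0.001,70],[0.001,0.006,0.454,-0.001,0,-0.001,70],[0.001,0.006,0.454,-0.001,0,-0.001,70],[0.001,0.006,0.454,-0.001,0,-0.001,70]]]}}

```text
clock: 18.08
tool_pos: [0.5811, -0.097, 0.0616]
tcp_rot: [-3.141, 0.0, 1.436]
wrist_force: [0.4, -0.4, 0.1]
opening: 0.0701
```

>>> {"method": "carry_out", "body": {"plan": [[[0,0,0,0,0,0,40],[0,0,0,0,0,0,40],[0,0,0,0,0,0,40],[0,0,0,0,0,0,40],[0,0,0,0,0,0,40]]], "force": 40}}

```text
clock: 18.7
tool_pos: [0.5815, -0.0971, 0.0624]
tcp_rot: [3.141, 0.0, 1.436]
wrist_force: [-0.8, 0.6, 5.5]
opening: 0.0434
```

>>> {"method": "carry_out", "body": {"plan": [[[0,0,-0.02,0,0,0,40],[0,0,-0.06,0,0,0,40],[0,0,-0.1,0,0,0,40],[0.004,-0.07,-0.1,0,0,0,40],[0.008,-0.14,-0.1,0,0,0,40],[0.013,-0.204,-0.1,0,0,0,40],[0.08,-0.23,-0.1,0,0,0,40],[0.15,-0.26,-0.1,0,0,0,40],[0.22,-0.29,-0.1,0,0,0,40],[0.277,-0.313,-0.1,0,0,0,40],[0.277,-0.313,-0.1,0,0,0,40],[0.277,-0.313,-0.1,0,0,0,40],[0.277,-0.313,-0.1,0,0,0,40],[0.277,-0.313,-0.06,0,0,0,40],[0.277,-0.313,-0.03,0,0,0,40],[0.277,-0.313,-0.018,0,0,0,40],[0.277,-0.313,-0.018,0,0,0,40]]]}}

```text
clock: 20.82
tool_pos: [0.4451, 0.0607, 0.0711]
tcp_rot: [3.141, 0.0, 1.435]
wrist_force: [0.1, 0.2, -6.6]
opening: 0.0434
```

>>> {"method": "carry_out", "body": {"plan": [[[0,0,0.003,0,0,0,40],[0,0,0.0055,0,0,0,40],[0,0,0.006,0,0,0,40]]]}}

```text
clock: 21.2
tool_pos: [0.4454, 0.0606, 0.0685]
tcp_rot: [3.141, 0.0, 1.435]
wrist_force: [0.2, -1.6, 1.8]
opening: 0.0433
```

>>> {"method": "carry_out", "body": {"plan": [[[0,0,0,0,0,0,70],[0,0,0,0,0,0,70],[0,0,0,0,0,0,70],[0,0,0,0,0,0,70],[0,0,-0.05,0,0,0,70],[0,0,-0.12,0,0,0,70],[0,0,-0.24,0,0,0,70],[0,0,-0.36,0,0,0,70],[0,0,-0.46,0,0,0,70],[0,0,-0.46,0,0,0,70],[0,0,-0.46,0,0,0,70]]]}}

```text
clock: 22.58
tool_pos: [0.4447, 0.0607, 0.2982]
tcp_rot: [3.141, 0.0, 1.435]
wrist_force: [-0.4, 0.5, -1.0]
opening: 0.0699
```

```bash
cat > f.py <<'E'
from h import *
o=get_obs(); print(o['clock'],o['tool_pos'],o['wrist_force'])
ims=[]
for cam in('wrist','side'):
    c=read_camera(cam); ims.append(c['color']); P=cloud(c); print(cam)
    k=(abs(P[:,0]-.45)<.07)&(abs(P[:,1]-.06)<.07)
    q=P[k&(P[:,2]>.014)&(P[:,2]<.025)]; print('foot',len(q),cv2.minEnclosingCircle((q[:,:2]*1000).astype(np.float32)),'z',np.median(q[:,2]))
    q=P[k&(P[:,2]>.06)&(P[:,2]<.14)]; print('clip top z',np.percentile(q[:,2],99))
    for n,x,y in(('A',.579,.05),('C',.572,-.224)):
        q=P[(abs(P[:,0]-x)<.03)&(abs(P[:,1]-y)<.058)&(P[:,2]>.17)&(P[:,2]<.22)]
        if len(q)>20: print(n,len(q),cv2.minAreaRect((q[:,:2]*1000).astype(np.float32)),'top',np.percentile(q[:,2],97).round(4))
    S=Ro.from_euler('z',11.6,degrees=True)*Ro.from_euler('y',.22)
    l=S.inv().apply(P-[.4505,-.2084,.016]); q=l[(abs(l[:,0])<.02)&(abs(l[:,1])<.08)&(l[:,2]>.065)&(l[:,2]<.16)]
    if len(q)>20: print('card',len(q),np.percentile(q,[1,50,99],axis=0).round(4))
cv2.imwrite('pics/final.png',cv2.resize(np.hstack(ims),(800,300),interpolation=3))
E
python3 f.py
```

```text
22.575 [0.44471878 0.06074725 0.29818127] [-0.43832971  0.54972473 -1.04406117]
wrist
foot 2100 ((451.5928649902344, 59.193145751953125), 38.993682861328125) z 0.02062066088731701
clip top z 0.10021710038929321
A 4688 ((579.0847778320312, 49.44053649902344), (13.561545372009277, 95.7415771484375), 2.9248907566070557) top 0.1965
card 2377 [[-0.0046 -0.0127  0.0654]
 [-0.0013  0.034   0.1016]
 [ 0.0095  0.048   0.1307]]
side
foot 646 ((451.7292785644531, 62.36370086669922), 39.218441009521484) z 0.02126401200514938
clip top z 0.10156606135591333
A 593 ((579.6654052734375, 52.04166793823242), (12.714590072631836, 96.70287322998047), 2.948716163635254) top 0.1983
C 350 ((573.246337890625, -219.98974609375), (98.50894165039062, 12.613944053649902), 82.87626647949219) top 0.198
card 629 [[-0.0038 -0.0446  0.0652]
 [ 0.0045  0.0074  0.1178]
 [ 0.0132  0.0509  0.1327]]
```

View pics/final.png

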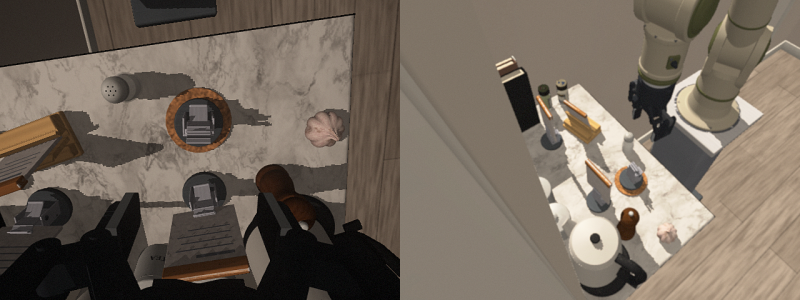

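The final view shows the empty clip upright on the mat ((200,120) left, (632,178) right), the card in the holder, both good cards standing and the bystanders in place. Hand in.

```bash
python3 -c "
from cell import *
print(hand_in())"
```

```text
the job is handed in; nothing more can be done
None
```

The job is done and handed in at about 22.7 s of the 72 s allowed; the hand-in gives no verdict.

**Which clip was weak:** The left clip (y ≈ +0.05) lifted whole at 7.6 N, so it was good, and I set it back down. The middle clip's card slid out at about 2 N while its clip stayed standing, so that was the weak one. I did not tug the right clip's card, because only one clip is weak.

**Card in the holder:** It went down until it met the slot floor with 25 N, with the foot reading about 0.5 mm above the floor. It was centred, and the lean was within about 0.005 rad. After release, the depth images put its top edge at 131–133 mm in the slot frame, as it should be for a fully seated card.

**Weak clip on the mat:** The wrist camera puts its foot about 2 mm from the mat's centre and its top at 0.100 m. It looks upright in the pictures.

**Good clips:** Both cards still have their tops at 0.196–0.198 m, unmoved within 2–4 mm, which is about how far the cameras differ.

**Not checked:** I could not measure the nip force on the good cards. The bystanders looked in place in the last picture, but I did not re-measure them. No check failed or disagreed by more than that camera offset.

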